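# Set the short telescopic foot of a dryer tray stand

### The arm

A 6-joint arm with a two-finger parallel gripper is mounted at the origin on the work surface. World frame = base frame: x ahead of the robot, y to its left, z up, the work surface at z = 0. Lengths are in m, angles in rad, forces in N, time in s.
With the tool pointing down it reaches from about 0.35 to 0.975 m from the base axis. Payload 4.9 kg.
Tool frame: the origin (TCP) lies on the centre line of the jaws, within the pads' length; the fingertips stand 11 mm ahead of it and the grasp point (between the pads) lies 8 mm behind it; z points along the fingers, y is the direction in which the jaws open and shut (so a half turn about z gives the same grasp; the last joint's range is limited). The gripper opens to 85 mm and grips with 20 to 120 N. Pads are 22 mm wide; open, the fingers measure 114 mm over their backs; the gripper's body (76 mm by 85 mm) begins 54 mm behind the grasp point. The pads swing forward as they close: fully open they stand 13 mm farther back than shut.
Start: joints at [-1.462, 0.053, 1.613, -0, 1.476, -0.119], TCP at [0.141, -0.609, 0.242] pointing down, gripper open.
Joint ranges: [-3.01, 3.01], [-1.01, 2.22], [0.06, 2.58], [-1.02, 4.17], [0.09, 2.62], [-3.14, 3.14]. Speed limits (rad/s): [2.57, 2.57, 3.14, 3.14, 3.14, 3.14].

### API

Orientations are given as a rotation vector (axis times angle).
In Python, from station import ctrl gives the robot as it stands.
- The arm moves only by the tool send_rows, never from a script. Its argument "series" is a list of rows, each an object of numbers: "tx", "ty", "tz": the shift along the tool's x, y, z in cm; "wx", "wy", "wz": the turn, a rotation vector about the tool's x, y, z in rad; "jaw": the closure, from 0 (fully open) to 1 (shut). In form: [{"tx": .., "ty": .., "tz": .., "wx": .., "wy": .., "wz": .., "jaw": ..}, ...]. A call has 1 to 5 rows; each row shifts and turns the pose as measured when the row begins, along the tool's axes as they then stand; what a row does not reach is not made up. A row lasts 1/8 s, in which the tool goes at most 62.5 mm and 10.7 degrees, less where a joint would pass 70% of its speed; a pose out of reach is approached as far as the arm can. A call is refused whole if a number of a shift passes 6.25 or a number of a turn 0.188, either way. A call with a gripper value outside its range is refused whole. The fingers move at their own pace and stop on an object; "squeeze" is the grip in N (left out, the last holds). Time passes only in rows, so rows that do not move let the fingers close. It gives the time, the measured TCP pose, the force and the opening at its end, in the units of the state.
- ctrl.get_obs(): the state, without advancing time (a new reading comes with each control period).
- ctrl.get_image(name): name is "side" or "top"; returns the picture (480x640x3 uint8, red, green, blue); there is no depth.
- ctrl.camera_info(name): a dict with "mtx" (3x3 intrinsics, pixels), "k1" (the pictures are not rectified: a ray, as slopes to the right and down, at radius r is drawn at 1 + k1 r^2 times it, then the intrinsics apply), "R" (3x3) and "t" (3): a world point X has camera coordinates R X + t. Camera axes: x right, y down, z forward; pixel columns grow to the right and rows downward; lengths in m; the calibration is good to about 2 mm. A picture is of the moment at which its call begins. camera_info takes no time and is no camera call.
- ctrl.finish_job(): hands the job in, once; it reports no verdict.
The state is a dict: "t": time; "q": joint angles; "dq": joint speeds; "effort": joint torques, N m; "tool_pos": TCP position; "tool_rot": TCP orientation; "contact_force": force on the tool from outside, world axes, zero at the start; "wrist_torque": the same for the moment, N m; "opening": finger opening in m.
Only numpy, scipy, OpenCV 4.12 (cv2) and the standard library are available. Lean on these libraries where they do the work, as an engineer would, in place of code of your own. Each camera call takes 0.05 s, during which the arm holds its last target.

### The job

The end frame of the dryer's tray stand lies clamped on the bench, and one of its two telescopic feet has been left one hole shorter than the other. Squeeze that foot's two spring buttons flush, gripping gently so that the thin tube is not dented, draw the foot out until both buttons spring out through the next pair of holes, and give it a light tug against them, without forcing it, to be sure they have caught; then let go. Leave the other foot as it is set and the things lying beside the legs undisturbed.

Things in the scene. Friction and masses are not known exactly. Their poses are not given: they have to be found in the camera images.
- pins_short (a point): point on the SHORT leg's axis midway between its two spring buttons, 65 mm above the bench; fixed. x points along the leg towards the stand's top rail (the foot is drawn out along -x), y level across the leg through both buttons, z up. The leg is a 26 mm square tube; on it slides the foot, a 32 mm square aluminium tube with 2 mm walls. 50 mm are free on either side of it
- foot_short: the short leg's foot, 209 mm long, 0.2 kg; origin in the end face of its rubber tip (45 mm across, 36 mm long), 115 mm on the -x side of pins_short at the start; axes as there. Rows of 4 hole pairs in its side walls: the next pair lies some 30 to 40 mm towards +x of the present one, the pair after as far again. A grip of 30 to 50 N is right for it; the tube dents at about 80 N
- pin_short_left: spring button on the leg's +y side, steel, round top, 10 mm across; origin at its top: 21.5 mm from the leg's axis when out, 16 mm flush with the foot tube, 14 mm when under its wall. 3 N push it flush. A tug of 12 to 20 N on the foot, shared by the two buttons, proves that they have caught; 14 N on one button (a pull of 30 N) is too much and burrs it
- pin_short_right: the same on the -y side. With both pinched flush by fingers that also hold the tube, a pull of 10 to 20 N slips the round tops under the hole edges within the first 8 mm; then the foot slides with 3 to 8 N, and at the next holes the buttons spring out by themselves and lock it, with 1 to 2 mm of play
- foot_set: the other leg's foot, set right: same parts, 260 mm beside the short one and sticking out about 33 mm farther (25 to 41, the legs differ). Either may be the left one. Origin in the end face of its rubber tip
- stand: the fixed, clamped frame: two legs joined by a brace and the top rail, on a plywood board and battens with two toggle clamps. Origin at bench level midway between the legs, within 4 mm of the buttons along x; x points from the feet to the top rail. Clamps, battens and rail lie 125 to 345 mm along +x, up to 115 mm high
- wrench: open wrench lying flat between the legs; origin under its centre
- spare_tip: loose rubber tip, 45 mm across, 36 mm high, standing between the legs; origin under its centre
- jar: amber glass jar with a steel lid, 72 mm across, 95 mm high; origin under its centre
- brush: hand brush lying flat; origin under its middle
- scoop: steel scoop with a wooden handle lying flat, 220 mm long; origin under its middle

How it is judged:
By the outcome, as a careful person would: the job done as asked, in the order asked, and still so for the second after the job is handed in, with the robot touching nothing.
It also fails if it takes over 48 s, if anything falls off the work surface, if the arm or the gripper's body presses on something with over 40 N, if the wrist force passes 120 N, or if a joint passes its speed limit or range.

## Working session

There is one attempt and no reset: what is moved stays moved. The work goes in short steps, Python scripts to look and compute and a tool call to move; the robot and the scene stay as the last step left them, time stands still between calls to the robot, and variables do not carry over. Pictures are saved under pics/ and viewed, and the job is handed in when it is done.

Besides the shell and the picture viewer there is one more tool, called after ">>>" as a command line: name --argument value ..., lists and objects as JSON in quotes. send_rows: Moves the arm, as the interface text tells. Its arguments: {"type":"object","properties":{"series":{"type":"array"},"squeeze":{"type":"number"}},"required":["series"]}

```bash
ls; mkdir -p pics
python3 - <<'E'
from station import ctrl
import cv2
o=ctrl.get_obs()
for k,v in o.items(): print(k,v)
for n in ("side","top"):
    im=ctrl.get_image(n); cv2.imwrite(f"pics/{n}0.png",im[:,:,::-1]); print(n,ctrl.camera_info(n))
E
```

```text
pics
t 0.0
q [-1.46201526e+00  5.33943439e-02  1.61431676e+00  1.72460195e-05
  1.47604246e+00 -1.19051458e-01]
dq [ 0.00015463 -0.00028551  0.00028446 -0.00079517 -0.00014721 -0.00021276]
effort [-5.30965135e-04 -3.93682408e+01 -3.70183682e+01 -3.72014401e-04
  7.00846067e-03 -2.20288956e-05]
tool_pos [ 0.14107234 -0.60823351  0.24102619]
tool_rot [-3.11908410e+00 -3.56856781e-01 -4.43654297e-05]
contact_force [-0.60674592 -0.69896556  0.35777996]
wrist_torque [-0.02970266  0.00687539 -0.00067325]
opening 0.08531120889546451
side {'mtx': array([[567.54101572,   0.        , 317.45323409],
       [  0.        , 567.54101572, 240.39619843],
       [  0.        ,   0.        ,   1.        ]]), 'k1': 0.014958775411042048, 'R': array([[ 0.95990915, -0.27927454,  0.02408651],
       [-0.14909838, -0.58145401, -0.79980054],
       [ 0.23736913,  0.7641446 , -0.5997824 ]]), 't': array([-0.51201432,  0.18864075,  0.92389357])}
top {'mtx': array([[449.84731089,   0.        , 327.68418579],
       [  0.        , 449.84731089, 244.14767761],
       [  0.        ,   0.        ,   1.        ]]), 'k1': 0.020383157947030342, 'R': array([[ 0.01907876, -0.99971396,  0.01442242],
       [-0.99344541, -0.02058125, -0.11243941],
       [ 0.11270408, -0.01218268, -0.99355391]]), 't': array([0.04552722, 0.53470446, 0.95786571])}
```

View pics/top0.png

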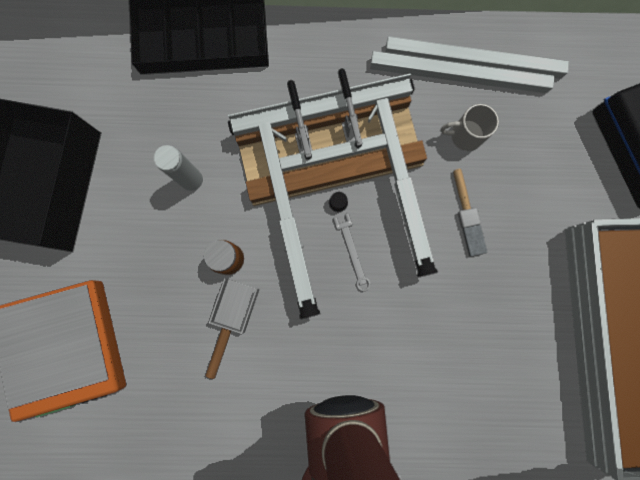

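View pics/side0.png

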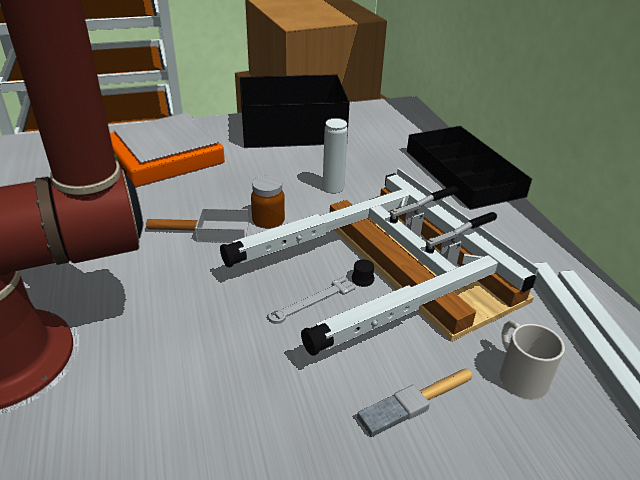

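```bash
cat > h.py <<'E'
import numpy as np,cv2
from station import ctrl
from scipy.optimize import least_squares
def proj(n,X):
    c=ctrl.camera_info(n); P=np.atleast_2d(X)@c["R"].T+c["t"]; s=P[:,:2]/P[:,2:]
    r2=(s**2).sum(1,keepdims=True); s=s*(1+c["k1"]*r2); M=c["mtx"]
    return s@M[:2,:2].T+M[:2,2]
def ray(n,uv):
    c=ctrl.camera_info(n); M=c["mtx"]; s0=(np.array(uv,float)-M[:2,2])/M[0,0]; s=s0.copy()
    for _ in range(10): s=s0/(1+c["k1"]*(s@s))
    d=c["R"].T@np.array([*s,1]); o=-c["R"].T@c["t"]; return o,d
def atz(n,uv,z):
    o,d=ray(n,uv); return o+d*(z-o[2])/d[2]
E
python3 - <<'E'
import cv2
a=cv2.imread("pics/top0.png")[150:330,260:460]; cv2.imwrite("pics/topz.png",cv2.resize(a,None,fx=3.3,fy=3.3,interpolation=cv2.INTER_CUBIC))
a=cv2.imread("pics/side0.png")[250:370,290:490]; cv2.imwrite("pics/sidez.png",cv2.resize(a,None,fx=4,fy=4,interpolation=cv2.INTER_CUBIC))
E
```

```text
(no output)
```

View pics/topz.png

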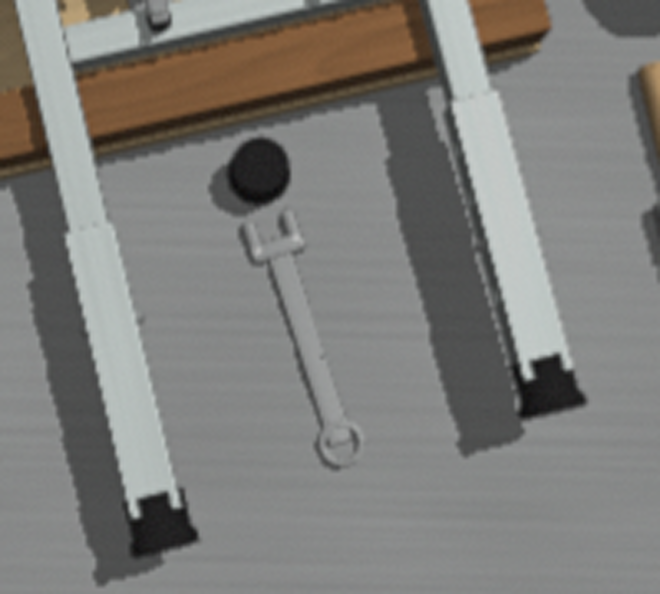

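View pics/sidez.png

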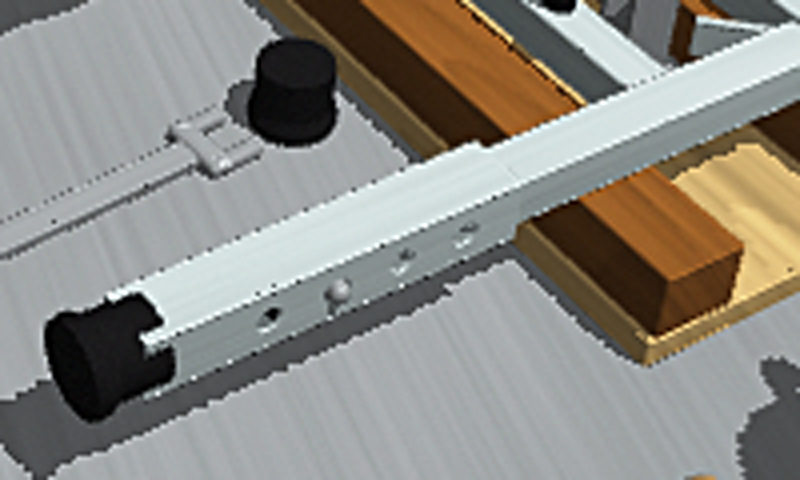

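```bash
cat > fit.py <<'E'
from h import *
T=lambda x,y:(260+x/3.3,150+y/3.3); S=lambda x,y:(290+x/4,250+y/4)
obs=[("top",T(453,97),(94,16,16)),("top",T(498,92),(94,-16,16)),("top",T(527,378),("e",16,16)),("top",T(571,367),("e",-16,16)),
("side",S(340,289),(0,-21,0)),("side",S(268,318),("-p",-16,0)),("side",S(403,262),("p",-16,0)),("side",S(467,235),("2p",-16,0)),
("side",S(477,142),(94,16,16)),("side",S(517,178),(94,-16,16))]
def X(v):
    x,y,th,p,e=v; out=[]
    for n,uv,(a,b,c) in obs:
        a={"e":e,"-p":-p,"p":p,"2p":2*p}.get(a,a)
        out.append([x+(np.cos(th)*a-np.sin(th)*b)/1e3,y+(np.sin(th)*a+np.cos(th)*b)/1e3,.065+c/1e3])
    return np.array(out)
def res(v):
    P=X(v); return np.concatenate([(proj(n,P[i])[0]-uv) for i,(n,uv,_) in enumerate(obs)])
r=least_squares(res,[.55,-.15,.2,35,-79],x_scale=[.01,.01,.01,1,1],loss="soft_l1")
if __name__=="__main__":
    print(r.x); print(np.round(r.fun.reshape(-1,2),1))
    t=[atz("top",T(*q),.065) for q in ((164,550),(553,412))]
    print("tips",t)
    th=r.x[2]; ux=np.array([np.cos(th),np.sin(th)]); uy=np.array([-ux[1],ux[0]])
    for a in t: d=a[:2]-r.x[:2]; print("rel",d@ux,d@uy)
    for nm,px,z in (("brush top",(460,175),0.02),("wr ring",(362,284),.005),("wrench",(343,222),.005),("mug",(462,105),.09),("spare",(338,202),.036)):
        d=atz("top",px,z)[:2]-r.x[:2]; print(nm,atz("top",px,z),d@ux,d@uy)
E
python3 fit.py
```

```text
[  0.58099384  -0.12613965   0.25143727  33.23333187 -90.84578394]
[[-0.3  0.4]
 [ 0.6 -1.4]
 [-0.8  0.1]
 [ 0.8 -0.1]
 [ 0.5  1.8]
 [-0.5 -0.1]
 [-0.5 -0.5]
 [-0.3 -0.6]
 [-0.5 -1.1]
 [ 1.4  1.1]]
tips [array([0.37739766, 0.09104454, 0.065     ]), array([ 0.46902892, -0.15491745,  0.065     ])]
rel -0.14315964438027934 0.2610089875049312
rel -0.11560408254496123 -1.644257222028703e-05
brush top [ 0.69835736 -0.24016872  0.02      ] 0.08530311816513149 -0.13964312793246714
wr ring [ 0.44864694 -0.02239431  0.005     ] -0.10237389847294576 0.1334105738152948
wrench [0.58769774 0.02213178 0.005     ] 0.043382491245439754 0.1419412528330325
mug [ 0.83202616 -0.22440794  0.09      ] 0.2186900421706191 -0.15763422957519907
spare [0.62699787 0.03526717 0.036     ] 0.084714896507172 0.14488588402207403
```

```bash
cat > plan.py <<'E'
import sys
from h import *
from scipy.spatial.transform import Rotation as Rn
PIN=np.array([.5810,-.1261]); TH=.2514
def plan(dx,dy,z):
    o=ctrl.get_obs(); R=Rn.from_rotvec(o["tool_rot"]); 
    ux=np.array([np.cos(TH),np.sin(TH),0]); uy=np.array([-ux[1],ux[0],0])
    tgt=np.array([*PIN,0])+dx*ux+dy*uy+np.array([0,0,z])
    for s in (1,-1):
        Rt=Rn.from_matrix(np.c_[s*ux,-s*uy,[0,0,-1]])
        print("s",s,"shift cm",np.round(R.inv().apply(tgt-o["tool_pos"])*100,2),"turn",np.round((R.inv()*Rt).as_rotvec(),3))
    p=o["tool_pos"]-np.array([*PIN,0]); F=o["contact_force"]
    print("t",round(o["t"],2),"leg mm",np.round([p@ux*1e3,p@uy*1e3,p[2]*1e3],1),"F leg",np.round([F@ux,F@uy,F[2]],1),"q",np.round(o["q"],2),"open",round(o["opening"]*1e3,1))
if __name__=="__main__": plan(*[float(a) for a in sys.argv[1:4]])
E
python3 plan.py .002 0 .16
```

```text
s 1 shift cm [ 53.94 -37.03   8.2 ] turn [-0.002 -0.    -0.024]
s -1 shift cm [ 53.94 -37.03   8.2 ] turn [-0.000e+00  3.000e-03  3.118e+00]
t 0.1 leg mm [-546.  -357.6  241.2] F leg [0.2 0.6 0.1] q [-1.46  0.05  1.61 -0.    1.48 -0.12] open 85.3
```

>>> send_rows --series '[{"tx":4.5,"ty":-3.1,"jaw":0},{"tx":4.5,"ty":-3.1,"jaw":0},{"tx":4.5,"ty":-3.1,"jaw":0},{"tx":4.5,"ty":-3.1,"jaw":0},{"tx":4.5,"ty":-3.1,"jaw":0}]' --squeeze 40

```text
invalid input at $.series[0]: expected keys tx, ty, tz, wx, wy, wz, jaw
```

>>> send_rows --series '[{"tx":4.5,"ty":-3.1,"jaw":0},{"tx":4.5,"ty":-3.1,"jaw":0},{"tx":4.5,"ty":-3.1,"jaw":0},{"tx":4.5,"ty":-3.1,"jaw":0},{"tx":2,"ty":-1.5,"jaw":0}]'

```text
invalid input at $.series[0]: expected keys tx, ty, tz, wx, wy, wz, jaw
```

```bash
python3 plan.py .002 0 .16
```

```text
s 1 shift cm [ 53.94 -37.03   8.2 ] turn [-0.002 -0.    -0.024]
s -1 shift cm [ 53.94 -37.03   8.2 ] turn [-0.000e+00  3.000e-03  3.118e+00]
t 0.1 leg mm [-546.  -357.6  241.2] F leg [0.2 0.6 0.1] q [-1.46  0.05  1.61 -0.    1.48 -0.12] open 85.3
```

>>> send_rows --series '[{"tx":4.5,"ty":-3.1,"tz":0,"wx":0,"wy":0,"wz":0,"jaw":0},{"tx":4.5,"ty":-3.1,"tz":0,"wx":0,"wy":0,"wz":0,"jaw":0},{"tx":4.5,"ty":-3.1,"tz":0,"wx":0,"wy":0,"wz":0,"jaw":0},{"tx":4.5,"ty":-3.1,"tz":0,"wx":0,"wy":0,"wz":0,"jaw":0},{"tx":4.5,"ty":-3.1,"tz":0,"wx":0,"wy":0,"wz":0,"jaw":0}]' --squeeze 40

```text
t: 0.72
tool_pos: [0.3276, -0.4022, 0.2383]
tool_rot: [-3.116, -0.345, 0.001]
contact_force: [0.4, -0.1, -0.0]
opening: 0.0854
```

```bash
python3 plan.py .002 0 .16
```

```text
s 1 shift cm [ 30.96 -21.36   7.98] turn [-0.006 -0.    -0.031]
s -1 shift cm [ 30.96 -21.36   7.98] turn [-1.00e-03  1.00e-02  3.11e+00]
t 0.72 leg mm [-314.1 -204.4  238.3] F leg [ 0.3 -0.2 -0. ] q [-1.03 -0.2   1.86  0.    1.49  0.32] open 85.4
```

>>> send_rows --series '[{"tx":5,"ty":-3.5,"tz":0,"wx":0,"wy":0,"wz":0,"jaw":0},{"tx":5,"ty":-3.5,"tz":0,"wx":0,"wy":0,"wz":0,"jaw":0},{"tx":5,"ty":-3.5,"tz":0.5,"wx":0,"wy":0,"wz":0,"jaw":0},{"tx":5,"ty":-3.5,"tz":1,"wx":0,"wy":0,"wz":0,"jaw":0},{"tx":5,"ty":-3.5,"tz":1,"wx":0,"wy":0,"wz":-0.03,"jaw":0}]'

```text
t: 1.35
tool_pos: [0.5358, -0.1711, 0.2138]
tool_rot: [-3.112, -0.391, -0.001]
contact_force: [-0.4, -1.0, -0.0]
opening: 0.0854
```

```bash
python3 plan.py .002 0 .16
```

```text
s 1 shift cm [ 5.69 -3.22  5.41] turn [-0.005 -0.001 -0.002]
s -1 shift cm [ 5.69 -3.22  5.41] turn [-2.00e-03  8.00e-03  3.14e+00]
t 1.35 leg mm [-55.  -32.3 213.8] F leg [-0.6 -0.8 -0. ] q [-0.44 -0.08  1.79  0.    1.43  0.88] open 85.4
```

>>> send_rows --series '[{"tx":2.9,"ty":-1.6,"tz":2,"wx":-0.005,"wy":0,"wz":0,"jaw":0},{"tx":2.5,"ty":-1.4,"tz":2,"wx":0,"wy":0,"wz":0,"jaw":0},{"tx":0.3,"ty":-0.2,"tz":1,"wx":0,"wy":0,"wz":0,"jaw":0},{"tx":0,"ty":0,"tz":0,"wx":0,"wy":0,"wz":0,"jaw":0}]'

```text
t: 1.85
tool_pos: [0.5846, -0.1202, 0.1598]
tool_rot: [-3.114, -0.402, 0.004]
contact_force: [0.7, -0.3, -0.1]
opening: 0.0858
```

```bash
python3 plan.py .002 0 .057
python3 - <<'E'
from h import *
a=ctrl.get_image("top")[:,:,::-1]; b=ctrl.get_image("side")[:,:,::-1]
c=np.hstack([cv2.resize(a[100:300,300:500],(400,400)),cv2.resize(b[180:380,290:490],(400,400))]); cv2.imwrite("pics/a1.png",c)
E
```

```text
s 1 shift cm [-0.27  0.5  10.28] turn [-0.002  0.002  0.005]
s -1 shift cm [-0.27  0.5  10.28] turn [-4.000e-03 -3.000e-03 -3.136e+00]
t 1.85 leg mm [  4.9   4.8 159.8] F leg [ 0.6 -0.5 -0.1] q [-0.33  0.05  1.75  0.    1.34  0.99] open 85.8
```

View pics/a1.png

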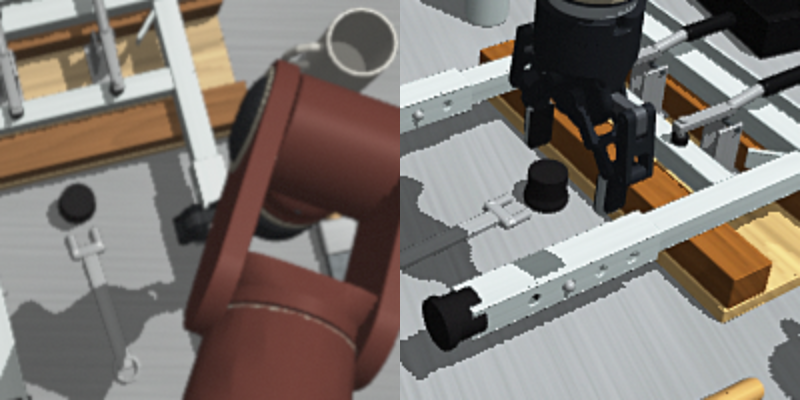

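>>> send_rows --series '[{"tx":-0.2,"ty":0.5,"tz":1.5,"wx":0,"wy":0,"wz":0,"jaw":0},{"tx":0,"ty":0,"tz":1.5,"wx":0,"wy":0,"wz":0,"jaw":0},{"tx":0,"ty":0,"tz":1.5,"wx":0,"wy":0,"wz":0,"jaw":0},{"tx":0,"ty":0,"tz":0,"wx":0,"wy":0,"wz":0,"jaw":0}]'

```text
t: 2.45
tool_pos: [0.5835, -0.1291, 0.1143]
tool_rot: [3.116, 0.395, 0.001]
contact_force: [0.8, -0.3, 0.1]
opening: 0.0856
```

```bash
python3 plan.py .002 0 .057
python3 - <<'E'
from h import *
b=ctrl.get_image("side")[:,:,::-1]
cv2.imwrite("pics/a2.png",cv2.resize(b[220:370,290:490],(800,600)))
E
```

```text
s 1 shift cm [ 0.03 -0.35  5.73] turn [ 0.001 -0.001  0.001]
s -1 shift cm [ 0.03 -0.35  5.73] turn [ 1.000e-03  1.000e-03 -3.141e+00]
t 2.45 leg mm [  1.7  -3.5 114.3] F leg [ 0.7 -0.5  0.1] q [-0.34  0.1   1.79 -0.    1.26  0.98] open 85.6
```

View pics/a2.png

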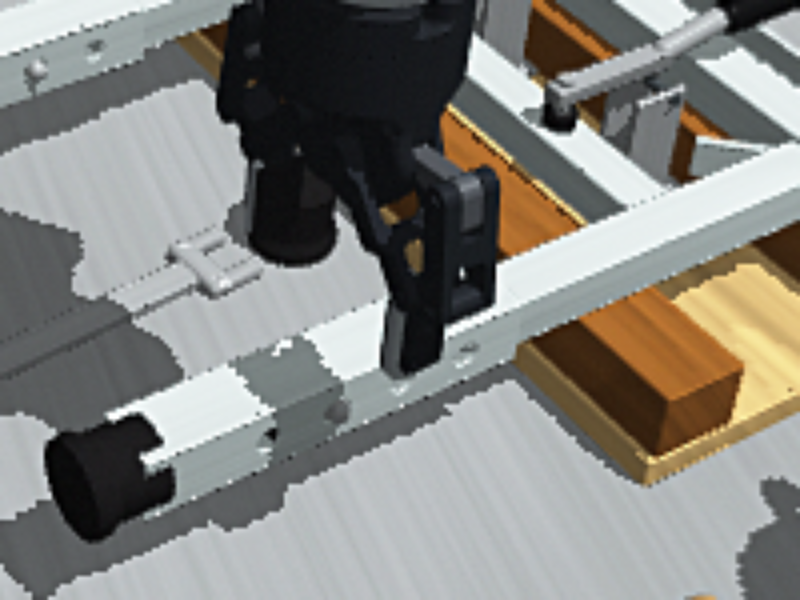

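>>> send_rows --series '[{"tx":0,"ty":-0.35,"tz":0,"wx":0,"wy":0,"wz":0,"jaw":0},{"tx":0,"ty":0,"tz":0,"wx":0,"wy":0,"wz":0,"jaw":0}]'

```text
t: 2.75
tool_pos: [0.5838, -0.1257, 0.1162]
tool_rot: [3.115, 0.395, 0.006]
contact_force: [0.2, -0.1, 0.5]
opening: 0.0851
```

```bash
python3 plan.py .002 0 .057
python3 - <<'E'
from h import *
from plan import *
ux=np.array([np.cos(TH),np.sin(TH),0]); uy=np.array([-ux[1],ux[0],0])
p=ctrl.get_obs()["tool_pos"]
for d in (-11,11): print(proj("side",p+ux*d/1e3-uy*.043+[0,0,.002])[0])
b=ctrl.get_image("side")[:,:,::-1]
cv2.imwrite("pics/a3.png",cv2.resize(b[270:345,340:440],(800,600)))
E
```

```text
s 1 shift cm [-0.11 -0.04  5.92] turn [ 0.002 -0.003  0.001]
s -1 shift cm [-0.11 -0.04  5.92] turn [ 0.005  0.004 -3.141]
t 2.75 leg mm [  2.9  -0.3 116.2] F leg [ 0.2 -0.1  0.5] q [-0.34  0.09  1.79  0.    1.26  0.98] open 85.1
[382.55858495 310.17170562]
[394.21034029 305.28840078]
```

View pics/a3.png

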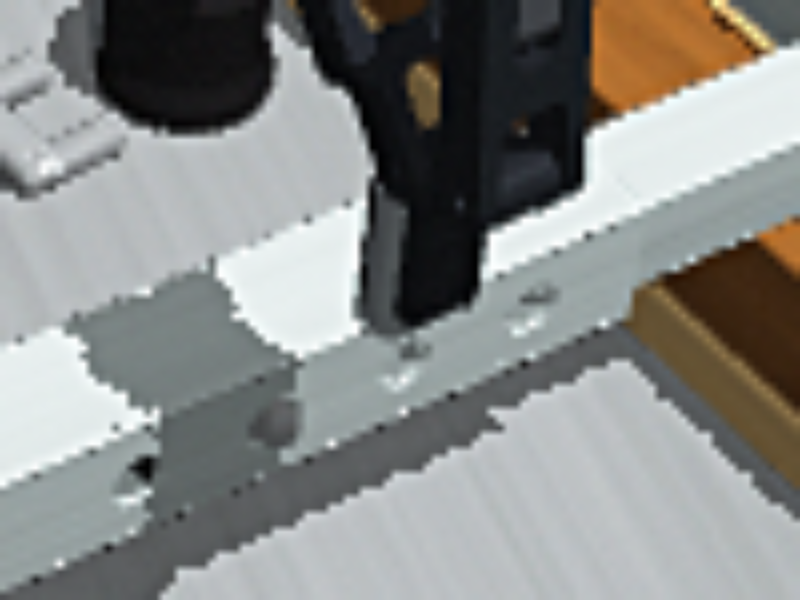

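>>> send_rows --series '[{"tx":-0.05,"ty":0,"tz":1.5,"wx":0,"wy":0,"wz":0,"jaw":0},{"tx":0,"ty":0,"tz":1.5,"wx":0,"wy":0,"wz":0,"jaw":0},{"tx":0,"ty":0,"tz":1.5,"wx":0,"wy":0,"wz":0,"jaw":0},{"tx":0,"ty":0,"tz":0.8,"wx":0,"wy":0,"wz":0,"jaw":0},{"tx":0,"ty":0,"tz":0,"wx":0,"wy":0,"wz":0,"jaw":0}]'

```text
t: 3.42
tool_pos: [0.583, -0.1257, 0.0586]
tool_rot: [3.115, 0.396, 0.004]
contact_force: [1.4, 0.4, 0.4]
opening: 0.0856
```

```bash
python3 plan.py .002 0 .057
python3 - <<'E'
from h import *
from plan import *
b=ctrl.get_image("side")[:,:,::-1]
cv2.imwrite("pics/a4.png",cv2.resize(b[270:345,340:440],(800,600)))
E
```

```text
s 1 shift cm [-0.01 -0.01  0.16] turn [ 0.002 -0.002  0.001]
s -1 shift cm [-0.01 -0.01  0.16] turn [ 4.00e-03  2.00e-03 -3.14e+00]
t 3.42 leg mm [ 2.1 -0.1 58.6] F leg [1.5 0.1 0.4] q [-0.34  0.17  1.82 -0.    1.16  0.98] open 85.6
```

View pics/a4.png

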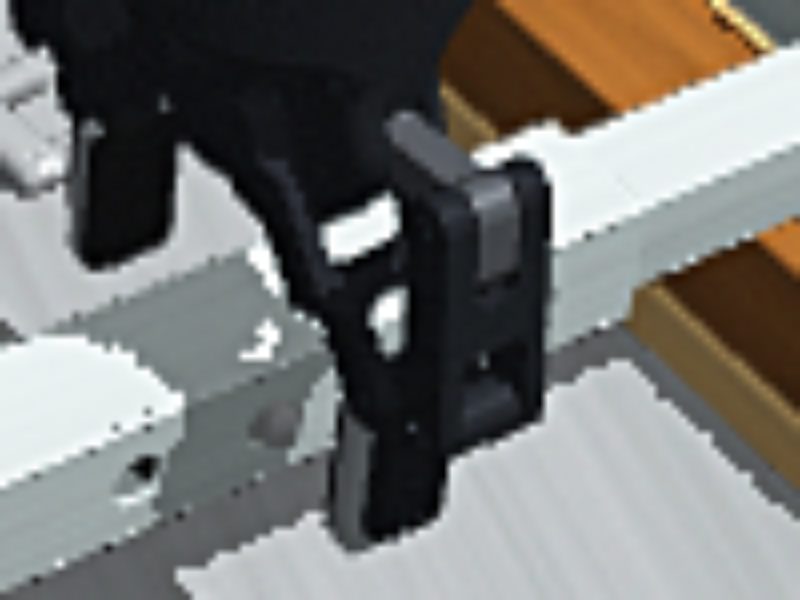

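Run:
```python
from h import *
from plan import *
ux=np.array([np.cos(TH),np.sin(TH),0]); uy=np.array([-ux[1],ux[0],0])
p=ctrl.get_obs()["tool_pos"]
for y in (-.043,-.057,.057,.043):
  for d in (-11,11): print(y,d,np.round((proj("side",p+ux*d/1e3+uy*y+[0,0,.002])[0]-[340,270])*8))
print((proj("side",np.array([*PIN,.065])-uy*.0215)[0]-[340,270])*8)
```

```text
-0.043 -11 [311. 533.]
-0.043 11 [401. 493.]
-0.057 -11 [353. 579.]
-0.057 11 [444. 538.]
0.057 -11 [ 36. 230.]
0.057 11 [123. 196.]
0.043 -11 [ 72. 270.]
0.043 11 [159. 235.]
[285.05174605 434.02210763]
```

>>> send_rows --series '[{"tx":-0.25,"ty":0,"tz":0.25,"wx":0,"wy":0,"wz":0,"jaw":0.2},{"tx":0,"ty":0,"tz":0,"wx":0,"wy":0,"wz":0,"jaw":0.4},{"tx":0,"ty":0,"tz":0,"wx":0,"wy":0,"wz":0,"jaw":0.45}]' --squeeze 38

```text
t: 3.85
tool_pos: [0.5817, -0.1268, 0.058]
tool_rot: [3.114, 0.395, 0.009]
contact_force: [0.5, 0.7, -0.3]
opening: 0.0469
```

```bash
python3 plan.py 0 0 .057
python3 - <<'E'
from h import *
from plan import *
b=ctrl.get_image("side")[:,:,::-1]
cv2.imwrite("pics/a5.png",cv2.resize(b[270:345,340:440],(800,600)))
E
```

```text
s 1 shift cm [-0.05 -0.09  0.1 ] turn [ 0.003 -0.005  0.001]
s -1 shift cm [-0.05 -0.09  0.1 ] turn [ 0.008  0.005 -3.14 ]
t 3.85 leg mm [ 0.5 -0.9 58. ] F leg [ 0.7  0.6 -0.3] q [-0.34  0.16  1.82 -0.    1.15  0.98] open 46.9
```

View pics/a5.png

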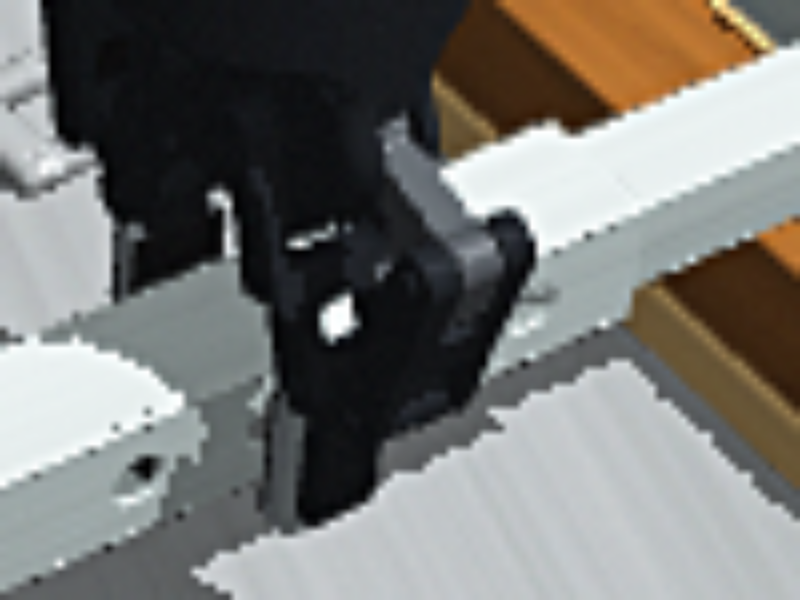

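```bash
python3 - <<'E'
from h import *
from plan import *
ux=np.array([np.cos(TH),np.sin(TH),0]); uy=np.array([-ux[1],ux[0],0])
p=ctrl.get_obs()["tool_pos"]
f=lambda X:np.round((proj("side",X)[0]-[340,270])*8)
print("inner edge tip/top, dz");
for dz in (-.005,0,.02):print(dz,[f(p-ux*.011-uy*y+[0,0,dz]) for y in (.0235,.033)],[f(p+ux*.011-uy*y+[0,0,dz]) for y in (.0235,.033)])
for z in (.06,.065,.07):print("btn",f(np.array([*PIN,z])-uy*.0215),f(np.array([*PIN,z])-uy*.016))
E
python3 - <<'E'
import cv2,numpy as np
a=cv2.imread("pics/side0.png")[300:340,355:395]; cv2.imwrite("pics/b.png",cv2.resize(a,(600,600),interpolation=cv2.INTER_NEAREST))
E
```

```text
inner edge tip/top, dz
-0.005 [array([246., 504.]), array([273., 534.])] [array([335., 465.]), array([362., 495.])]
0 [array([248., 487.]), array([275., 517.])] [array([337., 448.]), array([365., 478.])]
0.02 [array([256., 415.]), array([283., 445.])] [array([346., 377.]), array([374., 406.])]
btn [283. 452.] [267. 435.]
btn [285. 434.] [269. 417.]
btn [287. 416.] [271. 399.]
```

View pics/b.png

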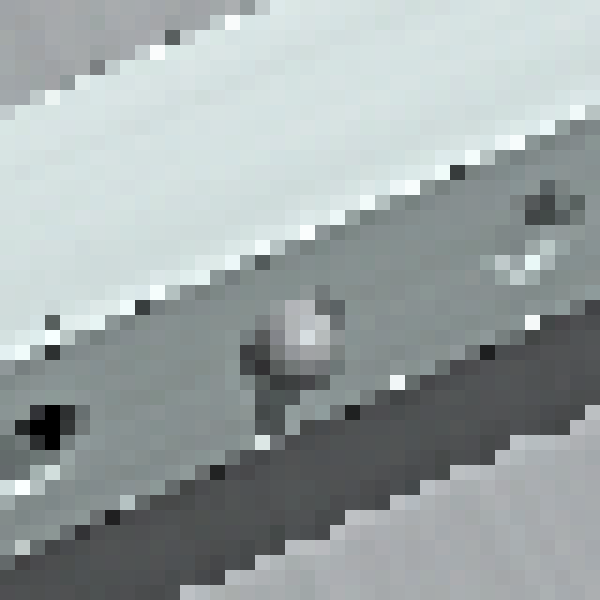

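>>> send_rows --series '[{"tx":-0.2,"ty":-0.08,"tz":0.1,"wx":0,"wy":0,"wz":0,"jaw":0.45},{"tx":0,"ty":0,"tz":0,"wx":0,"wy":0,"wz":0,"jaw":0.45}]'

```text
t: 4.15
tool_pos: [0.5796, -0.1265, 0.0572]
tool_rot: [3.113, 0.396, 0.009]
contact_force: [0.4, -0.2, 0.2]
opening: 0.0474
```

```bash
python3 plan.py -.0015 0 .057
```

```text
s 1 shift cm [-0.01 -0.01  0.02] turn [ 0.004 -0.005  0.001]
s -1 shift cm [-0.01 -0.01  0.02] turn [ 0.009  0.006 -3.14 ]
t 4.15 leg mm [-1.4 -0.1 57.2] F leg [ 0.3 -0.3  0.2] q [-0.34  0.16  1.83 -0.    1.15  0.98] open 47.4
```

Now pinch.

>>> send_rows --series '[{"tx":0,"ty":0,"tz":0,"wx":0.004,"wy":-0.005,"wz":0,"jaw":0.53},{"tx":0,"ty":0,"tz":0,"wx":0,"wy":0,"wz":0,"jaw":0.6},{"tx":0,"ty":0,"tz":0,"wx":0,"wy":0,"wz":0,"jaw":0.7},{"tx":0,"ty":0,"tz":0,"wx":0,"wy":0,"wz":0,"jaw":1},{"tx":0,"ty":0,"tz":0,"wx":0,"wy":0,"wz":0,"jaw":1}]' --squeeze 40

```text
t: 4.78
tool_pos: [0.5795, -0.1253, 0.058]
tool_rot: [-3.114, -0.399, 0.001]
contact_force: [-1.6, 1.3, 2.2]
opening: 0.0315
```

```bash
python3 plan.py -.0015 0 .057
python3 - <<'E'
from h import *
b=ctrl.get_image("side")[:,:,::-1]
cv2.imwrite("pics/a6.png",cv2.resize(b[270:345,340:440],(800,600)))
E
```

```text
s 1 shift cm [-0.02  0.12  0.1 ] turn [-0.002  0.001  0.003]
s -1 shift cm [-0.02  0.12  0.1 ] turn [-1.000e-03 -4.000e-03 -3.138e+00]
t 4.78 leg mm [-1.3  1.1 58. ] F leg [-1.2  1.7  2.2] q [-0.34  0.16  1.82  0.    1.16  0.98] open 31.5
```

View pics/a6.png

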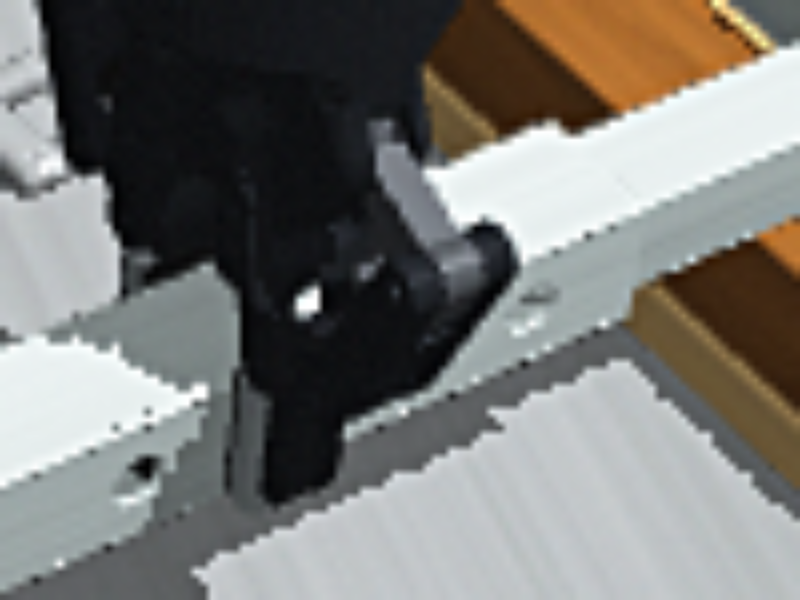

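>>> send_rows --series '[{"tx":-0.1,"ty":0,"tz":0,"wx":0,"wy":0,"wz":0,"jaw":1},{"tx":-0.1,"ty":0,"tz":0,"wx":0,"wy":0,"wz":0,"jaw":1}]'

```text
t: 5.08
tool_pos: [0.5792, -0.1254, 0.058]
tool_rot: [-3.114, -0.398, -0.006]
contact_force: [5.4, 2.8, -1.8]
opening: 0.0311
```

```bash
python3 plan.py -.0015 0 .057|tail -1
```

```text
t 5.08 leg mm [-1.5  1.1 58. ] F leg [ 5.9  1.4 -1.8] q [-0.34  0.16  1.83  0.    1.16  0.97] open 31.1
```

>>> send_rows --series '[{"tx":-0.2,"ty":0,"tz":0,"wx":0,"wy":0,"wz":0,"jaw":1},{"tx":-0.2,"ty":0,"tz":0,"wx":0,"wy":0,"wz":0,"jaw":1}]'

```text
t: 5.32
tool_pos: [0.5774, -0.1259, 0.0581]
tool_rot: [-3.114, -0.399, -0.015]
contact_force: [7.3, 3.0, -2.7]
opening: 0.0315
```

```bash
python3 plan.py -.0015 0 .057|tail -1
```

```text
t 5.33 leg mm [-3.5  1.1 58.1] F leg [ 7.9  1.1 -2.7] q [-0.34  0.15  1.83  0.01  1.15  0.97] open 31.5
```

>>> send_rows --series '[{"tx":-0.25,"ty":0,"tz":0,"wx":0,"wy":0,"wz":0,"jaw":1},{"tx":-0.25,"ty":0,"tz":0,"wx":0,"wy":0,"wz":0,"jaw":1}]'

```text
t: 5.58
tool_pos: [0.5765, -0.1262, 0.0582]
tool_rot: [-3.114, -0.399, -0.033]
contact_force: [10.9, 3.3, -5.6]
opening: 0.0313
```

```bash
python3 plan.py -.0015 0 .057
```

```text
s 1 shift cm [0.28 0.11 0.12] turn [ 0.    -0.021  0.004]
s -1 shift cm [0.28 0.11 0.12] turn [ 3.400e-02  1.000e-03 -3.138e+00]
t 5.58 leg mm [-4.3  1.1 58.2] F leg [11.3  0.5 -5.6] q [-0.35  0.14  1.84  0.01  1.14  0.96] open 31.3
```

>>> send_rows --series '[{"tx":-0.3,"ty":0,"tz":0,"wx":0,"wy":-0.01,"wz":0,"jaw":1},{"tx":-0.3,"ty":0,"tz":0,"wx":0,"wy":-0.01,"wz":0,"jaw":1}]'

```text
t: 5.82
tool_pos: [0.5759, -0.1263, 0.0582]
tool_rot: [-3.116, -0.398, -0.026]
contact_force: [12.1, 2.5, -8.2]
opening: 0.0318
```

```bash
python3 plan.py -.0015 0 .057
```

```text
s 1 shift cm [0.35 0.1  0.12] turn [ 0.002 -0.016  0.003]
s -1 shift cm [0.35 0.1  0.12] turn [ 2.600e-02  3.000e-03 -3.139e+00]
t 5.83 leg mm [-5.   1.  58.2] F leg [12.3 -0.6 -8.2] q [-0.35  0.14  1.84  0.01  1.14  0.97] open 31.8
```

>>> send_rows --series '[{"tx":-0.4,"ty":0,"tz":0.05,"wx":0,"wy":-0.01,"wz":0,"jaw":1},{"tx":-0.4,"ty":0,"tz":0.05,"wx":0,"wy":-0.01,"wz":0,"jaw":1}]'

```text
t: 6.08
tool_pos: [0.5738, -0.1269, 0.0581]
tool_rot: [3.115, 0.397, 0.019]
contact_force: [7.3, 2.0, -2.5]
opening: 0.0315
```

```bash
python3 plan.py -.0015 0 .057
python3 - <<'E'
from h import *
b=ctrl.get_image("side")[:,:,::-1]
cv2.imwrite("pics/a7.png",cv2.resize(b[270:360,330:450],(800,600)))
E
```

```text
s 1 shift cm [0.56 0.1  0.11] turn [ 0.003 -0.012  0.002]
s -1 shift cm [0.56 0.1  0.11] turn [ 0.018  0.004 -3.139]
t 6.08 leg mm [-7.2  1.  58.1] F leg [ 7.6  0.1 -2.5] q [-0.35  0.14  1.84  0.    1.14  0.97] open 31.5
```

View pics/a7.png

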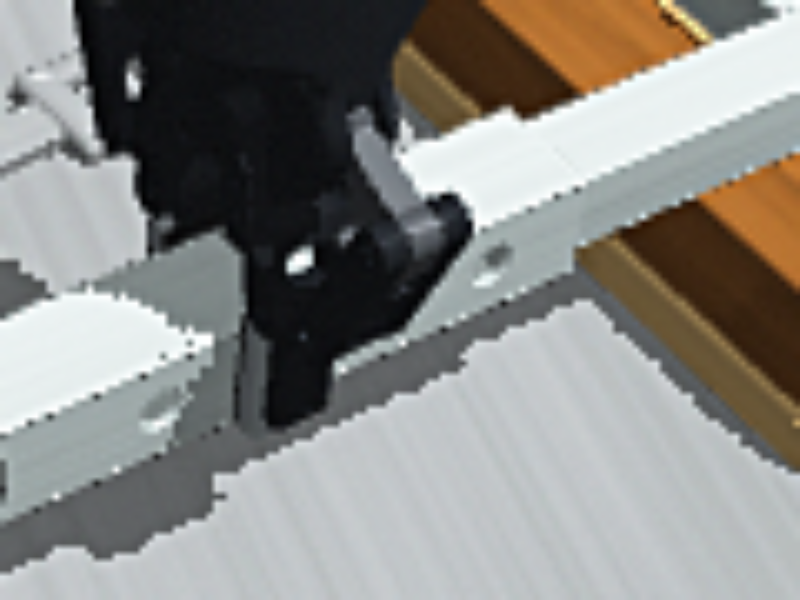

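>>> send_rows --series '[{"tx":-0.35,"ty":0,"tz":0.03,"wx":0,"wy":-0.006,"wz":0,"jaw":1},{"tx":-0.35,"ty":0,"tz":0.03,"wx":0,"wy":-0.006,"wz":0,"jaw":1},{"tx":-0.35,"ty":0,"tz":0.03,"wx":0,"wy":0,"wz":0,"jaw":1}]'

```text
t: 6.5
tool_pos: [0.5683, -0.1284, 0.0581]
tool_rot: [3.115, 0.397, 0.021]
contact_force: [5.9, 2.1, -2.9]
opening: 0.0315
```

```bash
python3 plan.py -.0015 0 .057
```

```text
s 1 shift cm [1.13 0.1  0.13] turn [ 0.003 -0.013  0.002]
s -1 shift cm [1.13 0.1  0.13] turn [ 0.021  0.005 -3.139]
t 6.5 leg mm [-12.9   1.   58.1] F leg [ 6.2  0.6 -2.9] q [-0.35  0.13  1.86  0.01  1.14  0.96] open 31.5
```

>>> send_rows --series '[{"tx":-0.35,"ty":0,"tz":0.03,"wx":0,"wy":-0.006,"wz":0,"jaw":1},{"tx":-0.35,"ty":0,"tz":0.03,"wx":0,"wy":-0.006,"wz":0,"jaw":1},{"tx":-0.35,"ty":0,"tz":0.03,"wx":0,"wy":0,"wz":0,"jaw":1},{"tx":-0.35,"ty":0,"tz":0.03,"wx":0,"wy":0,"wz":0,"jaw":1},{"tx":-0.35,"ty":0,"tz":0.03,"wx":0,"wy":0,"wz":0,"jaw":1}]'

```text
t: 7.12
tool_pos: [0.5582, -0.131, 0.0581]
tool_rot: [3.115, 0.398, 0.034]
contact_force: [5.1, 2.5, -1.4]
opening: 0.0316
```

```bash
python3 plan.py -.0015 0 .057
```

```text
s 1 shift cm [2.18 0.09 0.16] turn [ 0.003 -0.021  0.003]
s -1 shift cm [2.18 0.09 0.16] turn [ 0.033  0.005 -3.138]
t 7.12 leg mm [-23.3   0.9  58.1] F leg [ 5.6  1.2 -1.4] q [-0.36  0.11  1.88  0.01  1.13  0.95] open 31.6
```

>>> send_rows --series '[{"tx":-0.3,"ty":0,"tz":0.03,"wx":0,"wy":-0.012,"wz":0,"jaw":1},{"tx":-0.3,"ty":0,"tz":0.03,"wx":0,"wy":-0.01,"wz":0,"jaw":1},{"tx":-0.3,"ty":0,"tz":0.03,"wx":0,"wy":-0.006,"wz":0,"jaw":1}]'

```text
t: 7.5
tool_pos: [0.5536, -0.1323, 0.058]
tool_rot: [3.114, 0.397, 0.01]
contact_force: [5.0, 2.6, -2.1]
opening: 0.0314
```

```bash
python3 plan.py -.0015 0 .057
```

```text
s 1 shift cm [2.65 0.09 0.12] turn [ 0.003 -0.006  0.002]
s -1 shift cm [2.65 0.09 0.12] turn [ 0.009  0.005 -3.139]
t 7.5 leg mm [-28.    0.8  58. ] F leg [ 5.5  1.3 -2.1] q [-0.37  0.1   1.89  0.    1.15  0.95] open 31.4
```

>>> send_rows --series '[{"tx":-0.28,"ty":0,"tz":0.03,"wx":0,"wy":-0.006,"wz":0,"jaw":1},{"tx":-0.28,"ty":0,"tz":0.03,"wx":0,"wy":-0.006,"wz":0,"jaw":1}]'

```text
t: 7.75
tool_pos: [0.5488, -0.1336, 0.0579]
tool_rot: [3.112, 0.397, -0.007]
contact_force: [1.3, 2.1, 2.5]
opening: 0.0316
```

```bash
python3 plan.py -.0015 0 .057|tail -1
```

```text
t 7.75 leg mm [-33.    0.8  57.9] F leg [1.8 1.7 2.5] q [-0.37  0.1   1.89 -0.01  1.15  0.95] open 31.6
```

>>> send_rows --series '[{"tx":-0.28,"ty":0,"tz":0.03,"wx":0,"wy":-0.006,"wz":0,"jaw":1}]'

```text
t: 7.88
tool_pos: [0.5464, -0.1342, 0.058]
tool_rot: [3.112, 0.397, -0.015]
contact_force: [4.4, 4.1, 1.1]
opening: 0.0313
```

```bash
python3 plan.py -.0015 0 .057|tail -1
```

```text
t 7.88 leg mm [-35.6   0.7  58. ] F leg [5.3 2.8 1.1] q [-0.37  0.1   1.89 -0.01  1.16  0.95] open 31.3
```

>>> send_rows --series '[{"tx":-0.25,"ty":0,"tz":0.03,"wx":0,"wy":0,"wz":0,"jaw":1}]'

```text
t: 8.0
tool_pos: [0.546, -0.1343, 0.0581]
tool_rot: [3.112, 0.397, -0.005]
contact_force: [16.0, 5.4, -6.7]
opening: 0.0313
```

```bash
python3 plan.py -.0015 0 .057|tail -1
```

```text
t 8.0 leg mm [-36.    0.7  58.1] F leg [16.8  1.2 -6.7] q [-0.37  0.09  1.9  -0.01  1.15  0.95] open 31.3
```

```bash
python3 - <<'E'
from h import *
b=ctrl.get_image("side")[:,:,::-1]
cv2.imwrite("pics/a8.png",cv2.resize(b[270:360,330:450],(800,600)))
E
python3 plan.py -.0015 0 .057|tail -1
```

```text
t 8.05 leg mm [-36.    0.7  58.1] F leg [13.6  1.2 -3.4] q [-0.37  0.09  1.9  -0.01  1.15  0.95] open 31.6
```

View pics/a8.png

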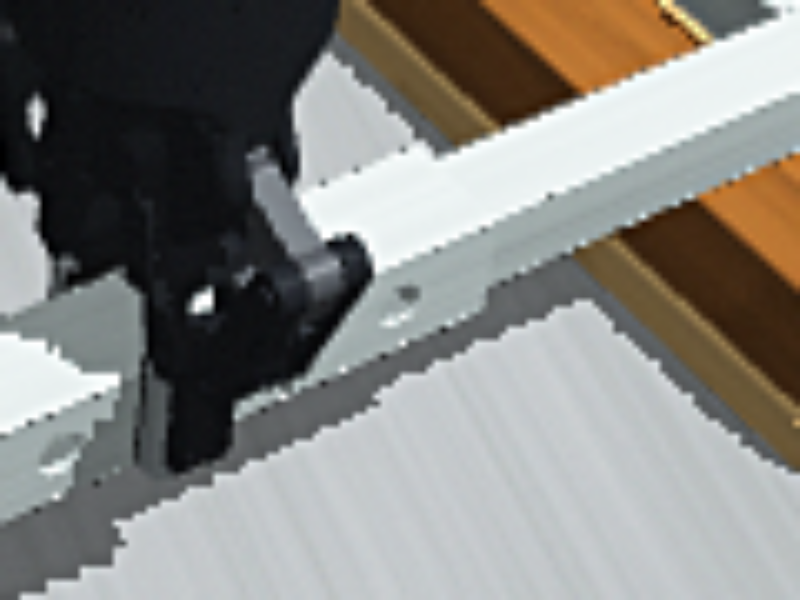

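>>> send_rows --series '[{"tx":-0.22,"ty":0,"tz":0.02,"wx":0,"wy":0,"wz":0,"jaw":1}]'

```text
t: 8.18
tool_pos: [0.5461, -0.1344, 0.0581]
tool_rot: [3.112, 0.397, 0.005]
contact_force: [14.4, 4.4, -6.0]
opening: 0.0314
```

```bash
python3 plan.py -.0015 0 .057|tail -1
```

```text
t 8.18 leg mm [-35.9   0.7  58.1] F leg [15.   0.7 -6. ] q [-0.37  0.09  1.9  -0.    1.15  0.95] open 31.4
```

>>> send_rows --series '[{"tx":-0.22,"ty":0,"tz":0.02,"wx":0,"wy":0,"wz":0,"jaw":1}]'

```text
t: 8.3
tool_pos: [0.5461, -0.1344, 0.0581]
tool_rot: [3.112, 0.397, 0.015]
contact_force: [12.9, 4.6, -5.2]
opening: 0.0315
```

```bash
python3 plan.py -.0015 0 .057|tail -1
```

```text
t 8.3 leg mm [-35.9   0.7  58.1] F leg [13.6  1.2 -5.2] q [-0.37  0.09  1.9   0.    1.14  0.94] open 31.5
```

Caught: 15 N with no motion. Relax, then release.

>>> send_rows --series '[{"tx":0,"ty":0,"tz":0,"wx":0,"wy":0,"wz":0,"jaw":1},{"tx":0,"ty":0,"tz":0,"wx":0,"wy":0,"wz":0,"jaw":1},{"tx":0,"ty":0,"tz":0,"wx":0,"wy":0,"wz":0,"jaw":0.4},{"tx":0,"ty":0,"tz":0,"wx":0,"wy":0,"wz":0,"jaw":0.1},{"tx":0,"ty":0,"tz":0,"wx":0,"wy":0,"wz":0,"jaw":0}]'

```text
t: 8.93
tool_pos: [0.544, -0.1353, 0.0569]
tool_rot: [3.11, 0.396, 0.006]
contact_force: [-0.7, 0.0, 0.1]
opening: 0.083
```

```bash
python3 plan.py -.035 0 .057
```

```text
s 1 shift cm [ 0.31  0.03 -0.01] turn [ 0.006 -0.003  0.002]
s -1 shift cm [ 0.31  0.03 -0.01] turn [ 0.005  0.01  -3.14 ]
t 8.93 leg mm [-38.1   0.3  56.9] F leg [-0.6  0.2  0.1] q [-0.37  0.09  1.91 -0.    1.14  0.94] open 83.0
```

Raise straight up.

>>> send_rows --series '[{"tx":0,"ty":0,"tz":-1.5,"wx":0,"wy":0,"wz":0,"jaw":0},{"tx":0,"ty":0,"tz":-3,"wx":0,"wy":0,"wz":0,"jaw":0},{"tx":0,"ty":0,"tz":-4,"wx":0,"wy":0,"wz":0,"jaw":0},{"tx":0,"ty":0,"tz":-4,"wx":0,"wy":0,"wz":0,"jaw":0},{"tx":0,"ty":0,"tz":-4,"wx":0,"wy":0,"wz":0,"jaw":0}]'

```text
t: 9.55
tool_pos: [0.5407, -0.1342, 0.2263]
tool_rot: [3.113, 0.394, -0.004]
contact_force: [-0.4, 0.6, -0.3]
opening: 0.0851
```

>>> send_rows --series '[{"tx":-4,"ty":3,"tz":-1,"wx":0,"wy":0,"wz":0,"jaw":0},{"tx":-4,"ty":3,"tz":0,"wx":0,"wy":0,"wz":0,"jaw":0},{"tx":-4,"ty":3,"tz":0,"wx":0,"wy":0,"wz":0,"jaw":0},{"tx":-2,"ty":2,"tz":0,"wx":0,"wy":0,"wz":0,"jaw":0},{"tx":0,"ty":0,"tz":0,"wx":0,"wy":0,"wz":0,"jaw":0}]'

```text
t: 10.18
tool_pos: [0.4324, -0.2809, 0.2509]
tool_rot: [3.099, 0.395, 0.018]
contact_force: [0.8, 0.5, 0.1]
opening: 0.0855
```

Run:
```python
from h import *
b=ctrl.get_image("side")[:,:,::-1]; a=ctrl.get_image("top")[:,:,::-1]
cv2.imwrite("pics/a9.png",cv2.resize(b[250:370,290:450],(800,600),interpolation=cv2.INTER_CUBIC)); cv2.imwrite("pics/top9.png",a); cv2.imwrite("pics/side9.png",b)
print(ctrl.get_obs()["t"],ctrl.get_obs()["contact_force"])
```

```text
10.275 [0.95469085 0.43076774 0.02980813]
```

View pics/a9.png

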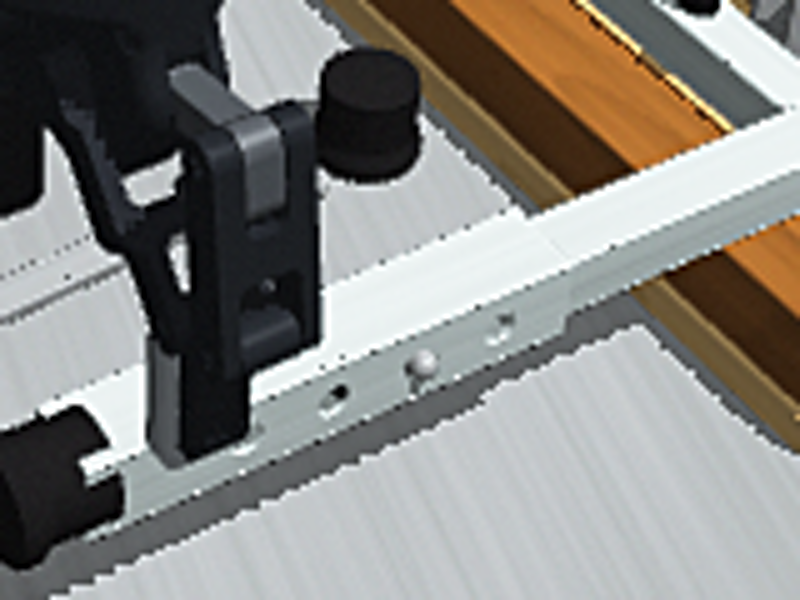

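View pics/top9.png

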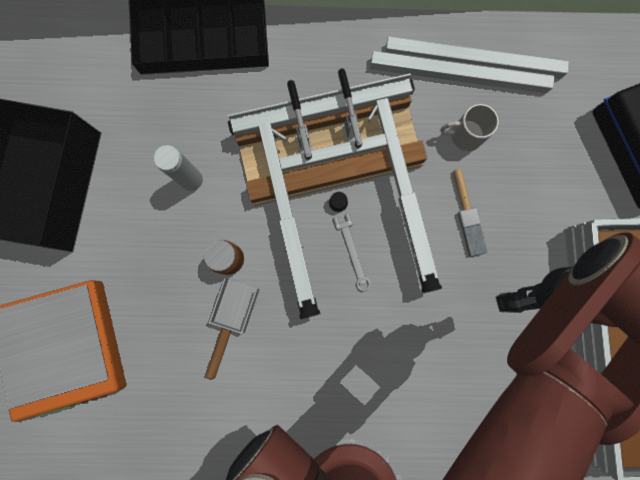

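Run:
```python
from h import *
from plan import *
ux=np.array([np.cos(TH),np.sin(TH),0]); uy=np.array([-ux[1],ux[0],0])
for s in (.0215,.0165,-.0215): 
  q=proj("top",np.array([*PIN,.065])+uy*s)[0]; print(s,q,(q-[390,190])*10)
a=cv2.imread("pics/top9.png"); c=cv2.imread("pics/top0.png")
cv2.imwrite("pics/t9.png",np.hstack([cv2.resize(i[190:250,390:430],(400,600),interpolation=cv2.INTER_NEAREST) for i in (c,a)]))
d=cv2.absdiff(a,c).max(2); m=d>40; ys,xs=np.nonzero(m[:, :300][:400]); print("diff left region",len(xs), [(x,y) for x,y in zip(xs,ys)][:5])
```

```text
0.0215 [404.01250398 224.29496164] [140.12503982 342.94961636]
0.0165 [406.28164978 223.76548037] [162.81649784 337.6548037 ]
-0.0215 [423.50534686 219.7464399 ] [335.05346863 297.46439902]
diff left region 0 []
```

View pics/t9.png

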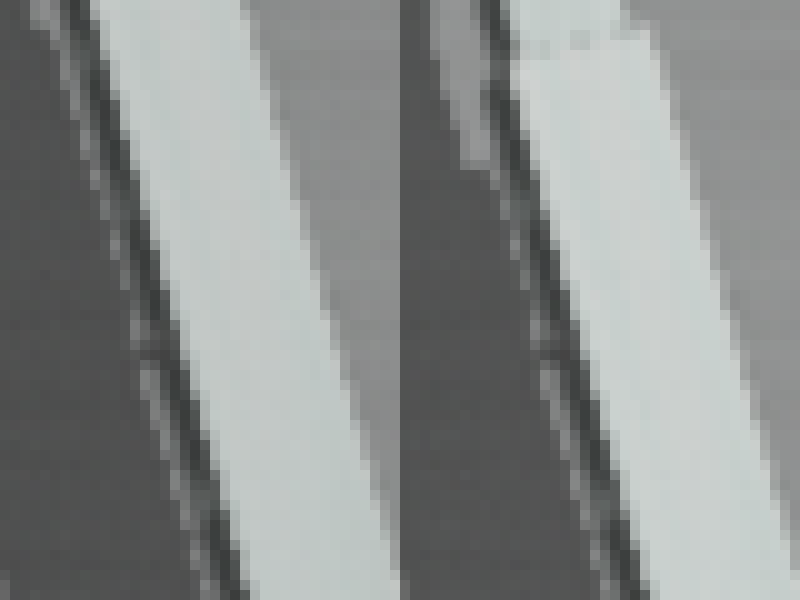

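Run:
```python
from h import *
print(ctrl.finish_job(), ctrl.get_obs()["t"])
```

```text
the job is handed in; nothing more can be done
the job is handed in; nothing more can be done
```

The short foot (the one on the robot's right) is now one hole longer, locked on both buttons and released. I handed the job in at about 10.3 s.

- **Pinch and draw:** I gripped over both buttons with 40 N, and the jaws stopped at 31.5 mm, about flush. The buttons slipped under the hole edges at about 12 N, the foot slid with about 5 to 8 N, and it stopped about 34 mm out.
- **Tug:** The stop itself read 16.8 N. Two deliberate tugs then read 15 N and 13.6 N with no movement, so I relaxed the pull, opened the jaws and lifted clear.
- **Buttons:** The side picture shows the near button standing out in the next hole, with the old hole empty. In the top picture the far button is only a faint bump, matching the one before the move.
- **Surroundings:** The top picture shows no change in the region with the other foot, the jar, the scoop and most other things on that side. I checked the spare tip, wrench and brush only by eye, and they look unmoved.
- **Disagreements:** In the camera picture the fingers appeared 2 to 4 mm farther along +x than the arm's own reading. I moved the grip about 2 mm towards -x before closing to allow for that. The starting difference between the feet measured about 28 mm against the nominal 33, within the stated range; the hole spacing measured 33 mm.

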